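Start the board preheater at its control box

TASK

Start the preheater from its control box with the closed fingertips: first press the raised end of the rocker switch down until it tips fully over, then push the square key in until it stops, then press the large round button all the way down and let go. Do it in that order, leave the small round button unpressed, and do not pick up or shift the flux jar, screwdriver or nozzle standing around; finish with the hand clear of everything.

Things in the scene. Friction and masses are not known exactly. Their poses are not given: they have to be found in the camera images.
- station: Fixed preheater: white control box 160 (x) x 320 (y) x 90 mm high, flat top; hot plate unit behind it (+x), 59 mm high, a circuit board clamped on it. Origin: centre of the box's underside; x to the hot plate, z up. Four white-capped controls in a row on the box's top, at x = -30 mm, y = -97.5, -32.5, 32.5, 97.5 mm, in varying order; their axes are parallel to the station's.
- rocker_press (a point): Press point on the top of the rocker's far (+x) half, 18 mm along the paddle from its hinge line (parallel to y, 10 mm above the box's top). Paddle 50 (x) x 26 x 8 mm, black surround 60 x 36 x 6 mm, thin black line across the far half. Off: far end up by 0.22 rad, this point 18 mm above the box's top; on: far end down by 0.22 rad, point 10 mm above. Moves and turns with the paddle.
- rocker (a joint): Rocker angle in rad: 0 = fully off (far end up), 0.44 = fully on (far end down), counted as on above 0.34. Starts between 0 and 0.05. No spring: friction of 0.05 N m (about 3 N at the press point) keeps it where it is left.
- square_top (a point): Centre of the top of the square key, 32 x 32 mm, its top 18 mm above the box's top when out and 12 mm when in; black square surround 44 x 44 x 8 mm.
- square (a joint): How far the square key is pushed in, m: 0 = out, 0.006 = fully in, counted as in above 0.0045. Starts between 0 and 0.0008. No spring: friction of 3 N keeps it where it is left.
- big_top (a point): Centre of the top of the large round button, cap 36 mm across, its top 22 mm above the box's top when up; black round surround 52 mm across, 12 mm high.
- big (a joint): How far the large round button is down, m: 0 = up, 0.006 = fully down, counted as pressed above 0.0045. A spring pushes it back up: 1.5 N at the start of its travel, 5 N fully down.
- small_top (a point): Centre of the top of the small round button (stop), cap 18 mm across, its top 22 mm above the box's top; black round surround 34 mm across, 12 mm high. Not to be pressed.
- small (a joint): How far the small round button is down, m: 0 = up, 0.006 = fully down; sprung, 1.2 to 4 N. More than 0.002 counts as pressed.
- flux: Loose amber flux jar with a white cap, 40 mm across, 75 mm high, standing on the bench beside the control box. Origin: centre of its underside.
- driver: Loose screwdriver, 170 mm long, lying on the bench between the robot and the control box, roughly parallel to the box. Origin near its middle at bench level.
- nozzle: Loose steel hot-air nozzle, 30 mm across, 40 mm high, standing on the control box's top behind the row of controls, 80 mm from the line of the row. Origin: centre of its underside.
Mind the look-alikes: they are no part of the job. There is more than one size of the driver; the job needs the middle-sized.

How it is judged:
On the way, in this order (a step that is already met when the one before it is completed fails the run):
1. the rocker is tipped fully on (value of joint rocker above 0.34 rad), for 0.1 s.
2. the square key is pushed in (value of joint square above 0.0045 m), for 0.1 s.
3. the large round button is pressed down (value of joint big above 0.0045 m), for 0.05 s.
4. the large round button is let up again (value of joint big below 0.001 m), for 0.1 s.
At the end, for the whole second after the job is handed in: The rocker is on (above 0.34 rad), the square key is in (above 4.5 mm), both round buttons are up (within 1 mm), and the flux jar, screwdriver and nozzle are at rest within 20 mm of where they were (value of joint rocker above 0.34 rad and value of joint square above 0.0045 m and value of joint each of big, small below 0.001 m and distance of each of flux, driver, nozzle from where it was at the start of the episode below 0.02 m and linear speed of each of flux, driver, nozzle below 0.02 m/s); the robot touches nothing.
It fails at once if the square key is pushed in (over 3 mm) before the rocker is on (value of joint square above 0.003 m and value of joint rocker below 0.34 rad).
It fails at once if the large round button is pressed (over 3 mm) before the rocker is on and the square key is in (value of joint big above 0.003 m and (value of joint rocker below 0.34 rad or value of joint square below 0.0045 m)).
It fails at once if the small round button is pressed (over 2 mm) (value of joint small above 0.002 m).
It fails at once if the flux jar, screwdriver or nozzle is lifted, carried or shifted by more than 20 mm (distance of any of flux, driver, nozzle from where it was at the start of the episode above 0.02 m).
It also fails if it takes over 35 s, if anything falls off the work surface, if the arm or the gripper's body presses on something with over 40 N, if the wrist force passes 120 N, or if a joint passes its speed limit or range.

ROBOT

A 6-joint arm with a two-finger parallel gripper is mounted at the origin on the work surface. World frame = base frame: x ahead of the robot, y to its left, z up, the work surface at z = 0. Lengths are in m, angles in rad, forces in N, time in s.
With the tool pointing down it reaches from about 0.4 to 0.925 m from the base axis. Payload 3.4 kg.
Tool frame: the origin (TCP) lies midway between the tips of the shut fingers; the grasp point (between the pads) lies 19 mm behind it; z points along the fingers, y is the line along which they close (so a half turn about z gives the same grasp; the last joint's range is limited). The gripper opens to 85 mm and grips with 20 to 120 N. Pads are 22 mm wide; open, the fingers measure 114 mm over their backs; the gripper's body (76 mm by 85 mm) begins 54 mm behind the grasp point. The pads swing forward as they close: fully open they stand 13 mm farther back than shut.
Start: joints at [-1.369, 0.307, 1.506, -0, 1.328, -0.073], TCP at [0.156, -0.553, 0.231] pointing down, gripper open.
Joint ranges: [-3.12, 3.12], [-1.05, 2.28], [0.14, 2.33], [-1.42, 4.57], [0.1, 2.73], [-2.68, 2.68]. Speed limits (rad/s): [2.57, 2.57, 3.14, 3.14, 3.14, 3.14].

INTERFACE

Orientations are given as a 3x3 rotation matrix whose columns are the frame's x, y, z axes.
In Python, from station import robot gives the robot as it stands.
- The arm moves only by the shell command python3 -m creep 'ROWS' [FORCE]. ROWS is a JSON object of lists of equal length, an entry for each row: "linear": the shift along the tool's x, y, z scaled (see below), a list of three; "turn": the turn, a rotation vector about the tool's x, y, z scaled (see below), a list of three; "gripper": the opening, from -1 (shut) to 1 (fully open). In form: {"linear": [[tx, ty, tz], ...], "turn": [[wx, wy, wz], ...], "gripper": [gripper, ...]}. A call has 1 to 5 rows; each row shifts and turns the commanded pose from where the row before left it, along the tool's axes as they then stand; what a row does not reach is not made up. The controller multiplies each number of a shift by 0.12 m and each number of a turn by 30 degrees. A row lasts 1/8 s, in which the tool goes at most 62.5 mm and 10.7 degrees, less where a joint would pass 70% of its speed; a pose out of reach is approached as far as the arm can. A call with a number of a shift or a turn outside -1 to 1 is refused whole. A call with a gripper value outside its range is refused whole. The fingers move at their own pace and stop on an object; FORCE is the grip in N (left out, the last holds). Time passes only in rows, so rows that do not move let the fingers close. It gives the time, the measured TCP pose, the force, the opening and the grip force at its end, in the units of the state.
- robot.read_state(): the state, without advancing time (a new reading comes with each control period).
- robot.snapshot(name): name is "scene" or "top" or "wrist"; returns a dict with "image" (480x640x3 uint8, blue, green, red), "K" (3x3 intrinsics, pixels), "R" (3x3) and "t" (3): a world point X has camera coordinates R X + t. Camera axes: x right, y down, z forward; pixel columns grow to the right and rows downward; lengths in m; the calibration is good to about 2 mm. A picture is of the moment at which its call begins. There is no depth.
- robot.sign_off(): hands the job in; it is judged then, once.
Trained networks look in the newest picture that a camera, given by its name, has taken for a name from the list of things; names that differ only in an ending like _2 or _b are one class to them, and where a whole thing is asked for, a point or a joint stands for the part that bears it (a point fixed in the world has none). Each returns a list of dicts, best first, with "score" (0 to 1); they miss things now and then, are a little off and sometimes report something else, mostly with a low value. They report only what shows in the picture. A call takes as long as a camera call. They do not tell look-alikes from the thing itself.
- robot.regions_of(thing, camera): "mask" (480x640 bool, what is visible of it).
- robot.pinpoint(thing, camera): "xyz" ([x, y, z] in m, in the coordinates of the camera as it stood for that picture, good to about 4 mm: a listed point, or the origin of a listed thing).
The state is a dict: "clock": time; "joints": joint angles; "dq": joint speeds; "effort": joint torques, N m; "eef_pos": TCP position; "tcp_rot": TCP orientation; "contact_force": force on the tool from outside, world axes, zero at the start; "wrist_torque": the same for the moment, N m; "grip_width": finger opening in m; "grasp_force": force on a finger pad.
Only numpy, scipy, OpenCV 4.12 (cv2) and the standard library are available. Lean on these libraries where they do the work, as an engineer would, in place of code of your own. Each camera call takes 0.05 s, during which the arm holds its last target. There are 200 camera calls.

## Working session

There is one attempt and no reset: what is moved stays moved. The work goes in short steps, Python scripts to look and compute and a shell command to move; the robot and the scene stay as the last step left them, time stands still between calls to the robot, and variables do not carry over. Pictures are saved under pics/ and viewed, at most 10 in all, crops included, and the job is handed in when it is done.

```bash
mkdir -p pics; cat > h.py <<'E'
import numpy as np, cv2
from station import robot
def w(s,p): return s["R"].T@(np.array(p)-s["t"])
E
python3 - <<'E'
from h import *
for c in ["scene","top"]:
    s=robot.snapshot(c); cv2.imwrite(f"pics/{c}0.png",s["image"])
    for n in ["station","rocker_press","square_top","big_top","small_top","flux","driver","nozzle"]:
        print(c,n,[(round(d["score"],2),w(s,d["xyz"]).round(4).tolist()) for d in robot.pinpoint(n,c)[:3]])
st=robot.read_state();print(st["clock"],st["eef_pos"],st["tcp_rot"],st["contact_force"])
E
```

```text
scene station [(0.65, [0.5077, 0.0161, 0.0024]), (0.16, [0.3542, 0.008, 0.0013])]
scene rocker_press [(0.73, [0.4878, -0.016, 0.1041])]
scene square_top [(0.93, [0.4831, 0.0517, 0.109])]
scene big_top [(0.7, [0.4582, -0.0732, 0.111])]
scene small_top [(0.52, [0.4987, 0.1184, 0.1082])]
scene flux [(0.83, [0.4906, 0.2588, -0.002])]
scene driver [(0.86, [0.3139, -0.2183, 0.0013]), (0.69, [0.2334, 0.2588, -0.0039]), (0.59, [0.3576, 0.0104, 0.0007])]
scene nozzle [(0.69, [0.5748, 0.1359, 0.0884])]
top station [(0.95, [0.5043, 0.014, -0.0029])]
top rocker_press [(0.78, [0.4901, -0.0185, 0.103])]
top square_top [(0.74, [0.48, 0.0504, 0.107])]
top big_top [(0.84, [0.4645, -0.0843, 0.1111])]
top small_top [(0.51, [0.4928, 0.1158, 0.1114])]
top flux [(0.89, [0.4947, 0.253, -0.0014]), (0.37, [0.5733, 0.1344, 0.0921])]
top driver [(0.92, [0.226, 0.2591, -0.0017]), (0.68, [0.3577, 0.0093, 0.0019]), (0.65, [0.5078, 0.0123, -0.0027])]
top nozzle [(0.76, [0.5756, 0.1321, 0.0904])]
0.9 [ 0.15600895 -0.55343918  0.23133047] [[ 9.62475945e-01  2.71367013e-01  1.73494639e-05]
 [ 2.71367013e-01 -9.62475943e-01 -5.77701265e-05]
 [ 1.02153493e-06  6.03104293e-05 -9.99999998e-01]] [-0.26719458 -0.2707731   0.07770452]
```

View pics/top0.png

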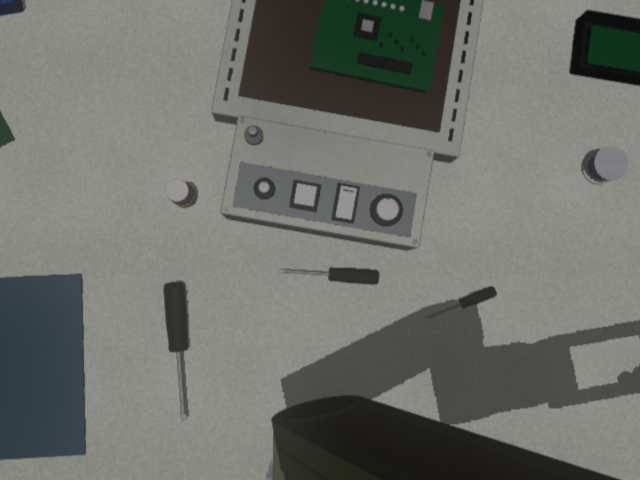

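View pics/scene0.png

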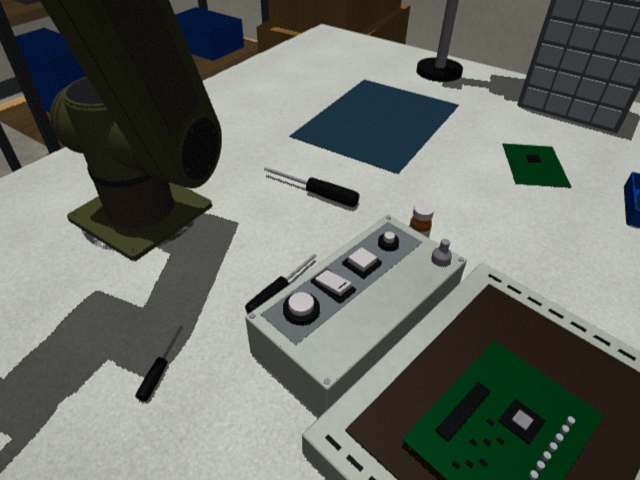

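The top view shows, from left to right: small button (264,187), square key (306,195), rocker (345,203, line at its far end) and big button (386,209). The nozzle is at (253,133), the flux jar at (180,192) and the driver that matters at (340,275).

```bash
cat > fit.py <<'E'
from h import *
from scipy.optimize import least_squares
P={"rocker_press":(-.0124,.108),"square_top":(-.03,.1075),"big_top":(-.03,.112),"small_top":(-.03,.112)}
Y={"small_top":.0975,"square_top":.0325,"rocker_press":-.0325,"big_top":-.0975}
obs=[]
for c in ["top","scene"]:
    s=robot.snapshot(c)
    for n,(x,z) in P.items():
        for d in robot.pinpoint(n,c)[:1]: 
            p=s["K"]@np.array(d["xyz"]); obs.append((c+n,s,(x,Y[n],z),p[:2]/p[2],1))
        if n!="rocker_press":
            for d in robot.regions_of(n,c)[:1]:
                r,q=np.nonzero(d["mask"]); print(c,n,round(d["score"],2),len(r),q.mean().round(1),r.mean().round(1))
def proj(s,X):
    p=s["K"]@(s["R"]@X+s["t"]); return p[:2]/p[2]
def W(v,p): 
    c,k=np.cos(v[2]),np.sin(v[2]); return np.array([v[0]+c*p[0]-k*p[1],v[1]+k*p[0]+c*p[1],p[2]])
f=lambda v:np.concatenate([proj(s,W(v,p))-u for _,s,p,u,_ in obs])
r=least_squares(f,[.505,.014,-.14],loss="soft_l1",x_scale=[.01,.01,.1])
print(r.x.round(4)); 
for o,e in zip(obs,f(r.x).reshape(-1,2)): print(o[0],o[3].round(1),e.round(1))
for n in P: print(n,W(r.x,(P[n][0],Y[n],P[n][1])).round(4))
E
python3 fit.py
```

```text
top square_top 0.89 415 305.0 194.5
top big_top 0.85 397 386.5 208.7
top small_top 0.59 96 263.7 186.6
scene square_top 0.74 425 362.5 259.3
scene big_top 0.56 508 300.9 304.2
scene small_top 0.59 101 389.0 237.3
[ 0.5066  0.0142 -0.1642]
toprocker_press [347.5 190. ] [ 0.2 -0.8]
topsquare_top [389.9 207.8] [-85.1 -14.7]
topbig_top [392.4 206.4] [-5.   0.7]
topsmall_top [262.4 186. ] [ 0.8 -0.5]
scenerocker_press [340.1 286.9] [ 1.3 -1.7]
scenesquare_top [364.4 255.3] [-2.8  1.6]
scenebig_top [301.7 298.4] [-1.6  2.9]
scenesmall_top [390.2 236.9] [-1.7 -2.2]
rocker_press [ 0.4891 -0.0158  0.108 ]
square_top [0.4823 0.0512 0.1075]
big_top [ 0.4611 -0.077   0.112 ]
small_top [0.4929 0.1153 0.112 ]
```

The fit holds in both views, apart from one false top-camera hit on the square key. Next I move to a point above the rocker with the fingers shut.

```bash
python3 -m creep '{"linear":[[0.259,-0.237,0],[0.259,-0.237,0],[0.259,-0.237,0],[0.259,-0.237,0],[0.259,-0.237,0]],"turn":[[0,0,0],[0,0,0],[0,0,0],[0,0,0],[0,0,0]],"gripper":[-1,-1,-1,-1,-1]}'
python3 -m creep '{"linear":[[0.259,-0.237,0],[0.259,-0.237,0],[0.259,-0.237,0],[0.259,-0.237,0],[0.259,-0.237,0]],"turn":[[0,0,0],[0,0,0],[0,0,0],[0,0,0],[0,0,0]],"gripper":[-1,-1,-1,-1,-1]}'
python3 -m creep '{"linear":[[0.259,-0.237,0],[0.259,-0.237,0],[0.259,-0.237,0],[0.259,-0.237,0],[0.259,-0.237,0]],"turn":[[0,0,0],[0,0,0],[0,0,0],[0,0,0],[0,0,0]],"gripper":[-1,-1,-1,-1,-1]}'
python3 -m creep '{"linear":[[0,0,0],[0,0,0],[0,0,0],[0,0,0]],"turn":[[0,0,0.28],[0,0,0.28],[0,0,0.27],[0,0,0]],"gripper":[-1,-1,-1,-1]}'
python3 - <<'E'
from h import *
s=robot.snapshot("wrist"); cv2.imwrite("pics/w1.png",s["image"])
for n in ["rocker_press","square_top","big_top","small_top"]:
    print(n,[(round(d["score"],2),w(s,d["xyz"]).round(4).tolist()) for d in robot.pinpoint(n,"wrist")[:2]])
st=robot.read_state();print(st["clock"],st["eef_pos"],st["tcp_rot"].round(3),st["contact_force"])
E
```

```text
clock: 2.33
eef_pos: [0.2676, -0.3733, 0.2315]
tcp_rot: [[0.963, 0.271, 0.0], [0.271, -0.963, -0.0], [0.0, 0.0, -1.0]]
contact_force: [0.8, 0.5, -0.8]
grip_width: -0.0
grasp_force: 0.0
clock: 2.95
eef_pos: [0.3787, -0.1942, 0.2316]
tcp_rot: [[0.963, 0.271, 0.001], [0.271, -0.963, -0.0], [0.001, 0.001, -1.0]]
contact_force: [-0.1, -1.0, 0.2]
grip_width: 0.0001
grasp_force: 0.0
clock: 3.58
eef_pos: [0.4897, -0.0151, 0.2315]
tcp_rot: [[0.962, 0.272, 0.001], [0.272, -0.962, -0.0], [0.001, 0.0, -1.0]]
contact_force: [0.1, -0.3, -0.8]
grip_width: -0.0001
grasp_force: 0.0
clock: 4.08
eef_pos: [0.489, -0.0163, 0.2313]
tcp_rot: [[0.988, -0.157, 0.0], [-0.157, -0.988, 0.0], [0.0, -0.0, -1.0]]
contact_force: [0.9, 0.9, -0.1]
grip_width: -0.0002
grasp_force: 0.0
rocker_press [(0.88, [0.4897, -0.0159, 0.1071])]
square_top [(0.77, [0.4817, 0.0554, 0.1053])]
big_top [(0.75, [0.5759, 0.1387, 0.0936]), (0.56, [0.4639, -0.0695, 0.114])]
small_top [(0.65, [0.4939, 0.1191, 0.1126])]
4.325 [ 0.4889403  -0.01640759  0.23134992] [[ 0.987 -0.158  0.   ]
 [-0.158 -0.987  0.   ]
 [ 0.    -0.    -1.   ]] [ 0.6278504  -0.60259185  0.60661155]
```

View pics/w1.png

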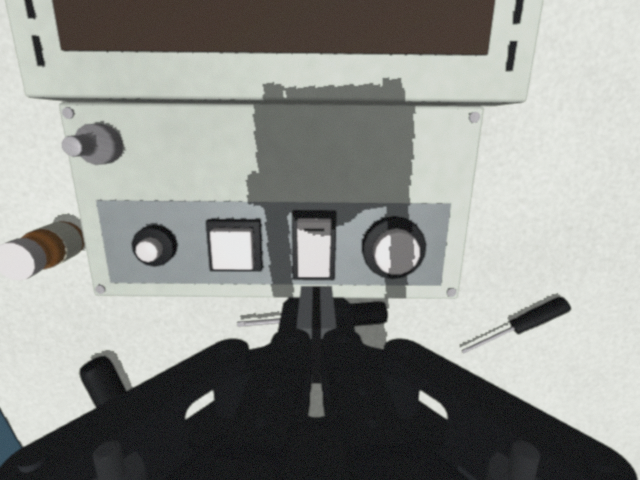

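The wrist view shows the hand square with the box and the closed tips in line with the rocker (315,245). The square key is at (233,245), the big button at (394,247) and the small button at (150,248). I go down now.

```bash
python3 -m creep '{"linear":[[0,0,0.22],[0,0,0.22],[0,0,0.22],[0,0,0.22],[0,0,0]],"turn":[[0,0,0],[0,0,0],[0,0,0],[0,0,0],[0,0,0]],"gripper":[-1,-1,-1,-1,-1]}'
python3 -m creep '{"linear":[[0,0,0.05],[0,0,0.04],[0,0,0.04],[0,0,0.03],[0,0,0.02]],"turn":[[0,0,0],[0,0,0],[0,0,0],[0,0,0],[0,0,0]],"gripper":[-1,-1,-1,-1,-1]}'
python3 -m creep '{"linear":[[0,0,0.02],[0,0,0]],"turn":[[0,0,0],[0,0,0]],"gripper":[-1,-1]}'
```

```text
clock: 4.95
eef_pos: [0.4872, -0.0162, 0.1241]
tcp_rot: [[0.987, -0.159, -0.005], [-0.159, -0.987, 0.001], [-0.005, 0.0, -1.0]]
contact_force: [-1.0, -0.1, 0.5]
grip_width: -0.0001
grasp_force: 0.0
clock: 5.58
eef_pos: [0.4901, -0.0165, 0.1045]
tcp_rot: [[0.987, -0.159, 0.002], [-0.159, -0.987, -0.0], [0.002, -0.0, -1.0]]
contact_force: [1.8, -0.2, 3.1]
grip_width: 0.0003
grasp_force: 1.4
clock: 5.82
eef_pos: [0.4905, -0.0166, 0.1022]
tcp_rot: [[0.987, -0.159, 0.003], [-0.159, -0.987, -0.0], [0.003, -0.0, -1.0]]
contact_force: [2.3, -0.1, 3.0]
grip_width: -0.0002
grasp_force: 1.7
```

Contact shows about 3 N of friction and the rocker is moving. I keep pressing until it stops.

```bash
python3 -m creep '{"linear":[[0,0,0.02],[0,0,0]],"turn":[[0,0,0],[0,0,0]],"gripper":[-1,-1]}'
python3 -m creep '{"linear":[[0,0,0.015],[0,0,0]],"turn":[[0,0,0],[0,0,0]],"gripper":[-1,-1]}'
```

```text
clock: 6.08
eef_pos: [0.4907, -0.0166, 0.1009]
tcp_rot: [[0.987, -0.159, 0.004], [-0.159, -0.987, -0.001], [0.004, -0.0, -1.0]]
contact_force: [1.4, -0.4, 12.5]
grip_width: 0.0002
grasp_force: 6.3
clock: 6.32
eef_pos: [0.4908, -0.0166, 0.1006]
tcp_rot: [[0.987, -0.159, 0.005], [-0.159, -0.987, -0.001], [0.005, -0.0, -1.0]]
contact_force: [-1.2, -0.7, 26.1]
grip_width: -0.0002
grasp_force: 12.2
```

The force rose to 26 N with no more travel, so the rocker is at its stop. Next I lift and move over to the square key.

```bash
python3 -m creep '{"linear":[[0,0,-0.15],[0,0,-0.15],[0,0,0]],"turn":[[0,0,0],[0,0,0],[0,0,0]],"gripper":[-1,-1,-1]}'
python3 -m creep '{"linear":[[-0.039,-0.138,0],[-0.039,-0.138,0],[-0.039,-0.138,0],[-0.039,-0.138,0],[0,0,0]],"turn":[[0,0,0],[0,0,0],[0,0,0],[0,0,0],[0,0,0]],"gripper":[-1,-1,-1,-1,-1]}'
python3 - <<'E'
from h import *
for c in ["wrist","scene"]:
    s=robot.snapshot(c); cv2.imwrite(f"pics/{c}2.png",s["image"])
    for n in ["rocker_press","square_top","big_top","small_top"]:
        print(n,[(round(d["score"],2),w(s,d["xyz"]).round(4).tolist()) for d in robot.pinpoint(n,c)[:2]])
E
```

```text
clock: 6.7
eef_pos: [0.4887, -0.0163, 0.134]
tcp_rot: [[0.987, -0.159, 0.0], [-0.159, -0.987, 0.0], [0.0, -0.0, -1.0]]
contact_force: [0.1, 0.4, -0.1]
grip_width: -0.0001
grasp_force: 0.0
clock: 7.32
eef_pos: [0.4806, 0.0536, 0.1334]
tcp_rot: [[0.988, -0.157, -0.0], [-0.157, -0.988, 0.0], [-0.0, -0.0, -1.0]]
contact_force: [-0.7, 0.9, 1.2]
grip_width: -0.0002
grasp_force: 0.0
rocker_press [(0.73, [0.4895, -0.0131, 0.103]), (0.69, [0.4945, 0.2607, 0.0006])]
square_top [(0.6, [0.4808, 0.0549, 0.1087])]
big_top [(0.6, [0.4637, -0.0725, 0.11])]
small_top [(0.67, [0.49, 0.1177, 0.116])]
rocker_press [(0.72, [0.4887, -0.0146, 0.0972])]
square_top [(0.64, [0.4844, 0.0544, 0.1121])]
big_top [(0.88, [0.4612, -0.0748, 0.1098])]
small_top [(0.7, [0.3562, 0.0089, -0.0008]), (0.44, [0.4977, 0.1187, 0.1116])]
```

View pics/scene2.png

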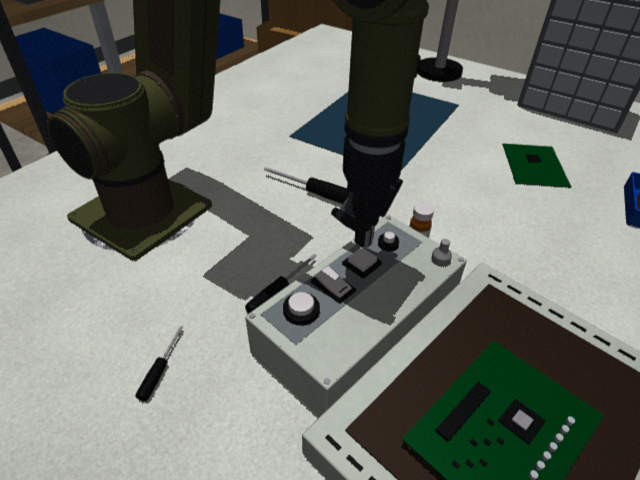

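View pics/wrist2.png

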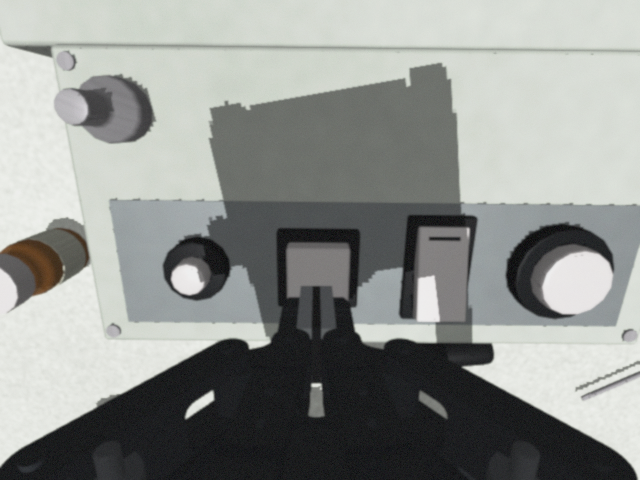

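The scene view shows the rocker (333,284) tipped with its near end up. In the wrist view the tips are centred on the square key (318,265). I press it now.

```bash
python3 -m creep '{"linear":[[0,0,0.12],[0,0,0.08],[0,0,0.02],[0,0,0.03],[0,0,0.02]],"turn":[[0,0,0],[0,0,0],[0,0,0],[0,0,0],[0,0,0]],"gripper":[-1,-1,-1,-1,-1]}'
python3 -m creep '{"linear":[[0,0,0.02],[0,0,0]],"turn":[[0,0,0],[0,0,0]],"gripper":[-1,-1]}'
```

```text
clock: 8.45
eef_pos: [0.4803, 0.0519, 0.1016]
tcp_rot: [[0.987, -0.159, -0.001], [-0.159, -0.987, -0.0], [-0.001, 0.0, -1.0]]
contact_force: [-6.8, -0.4, 23.9]
grip_width: 0.0003
grasp_force: 12.2
clock: 8.7
eef_pos: [0.4803, 0.052, 0.1014]
tcp_rot: [[0.987, -0.159, 0.0], [-0.159, -0.987, -0.0], [0.0, 0.0, -1.0]]
contact_force: [-8.8, -1.6, 27.9]
grip_width: 0.0
grasp_force: 13.8
```

The key stopped at z = 0.101 with about 28 N, so it is in. Next I lift and cross to the big button.

```bash
python3 -m creep '{"linear":[[0,0,-0.15],[0,0,-0.17],[0,0,0]],"turn":[[0,0,0],[0,0,0],[0,0,0]],"gripper":[-1,-1,-1]}'
python3 -m creep '{"linear":[[0.003,0.215,0],[0.003,0.215,0],[0.003,0.215,0],[0.003,0.215,0],[0.003,0.213,0]],"turn":[[0,0,0],[0,0,0],[0,0,0],[0,0,0],[0,0,0]],"gripper":[-1,-1,-1,-1,-1]}'
python3 -m creep '{"linear":[[0,0,0],[0,0,0]],"turn":[[0,0,0],[0,0,0]],"gripper":[-1,-1]}'
python3 - <<'E'
from h import *
for c in ["wrist","scene"]:
    s=robot.snapshot(c); cv2.imwrite(f"pics/{c}3.png",s["image"])
    for n in ["rocker_press","square_top","big_top"]:
        print(n,[(round(d["score"],2),w(s,d["xyz"]).round(4).tolist()) for d in robot.pinpoint(n,c)[:2]])
E
```

```text
clock: 9.07
eef_pos: [0.4827, 0.0522, 0.1385]
tcp_rot: [[0.987, -0.159, 0.005], [-0.159, -0.987, 0.0], [0.005, -0.001, -1.0]]
contact_force: [0.3, -0.2, 0.1]
grip_width: -0.0001
grasp_force: 0.0
clock: 9.7
eef_pos: [0.4618, -0.076, 0.1361]
tcp_rot: [[0.987, -0.159, -0.001], [-0.159, -0.987, 0.0], [-0.001, -0.0, -1.0]]
contact_force: [-0.0, 0.8, 0.0]
grip_width: -0.0001
grasp_force: 0.0
clock: 9.95
eef_pos: [0.462, -0.0749, 0.1365]
tcp_rot: [[0.987, -0.16, -0.001], [-0.16, -0.987, 0.001], [-0.001, -0.001, -1.0]]
contact_force: [1.0, -0.1, -0.3]
grip_width: -0.0002
grasp_force: 0.0
rocker_press [(0.62, [0.4895, -0.0149, 0.099])]
square_top [(0.79, [0.4813, 0.0551, 0.1029])]
big_top [(0.79, [0.4623, -0.07, 0.1122])]
rocker_press [(0.58, [0.4893, -0.0153, 0.0971])]
square_top [(0.9, [0.4846, 0.0538, 0.1059])]
big_top [(0.96, [0.4585, -0.0738, 0.1102])]
```

View pics/wrist3.png

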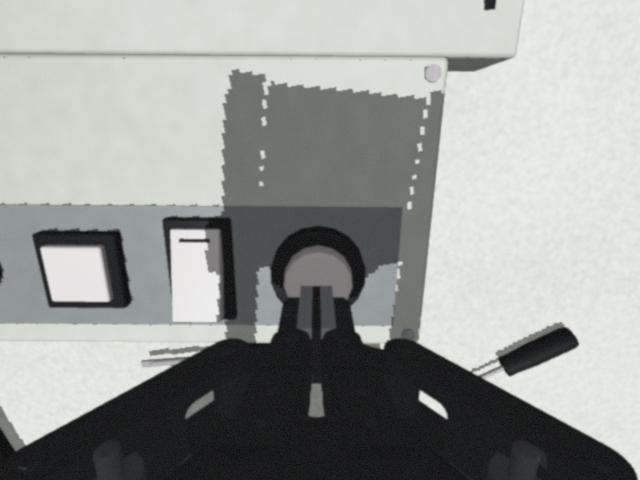

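The tips are over the big button's cap (318,280), and the square key and rocker look right. I press and release.

```bash
python3 -m creep '{"linear":[[0,0,0.12],[0,0,0.08],[0,0,0.03],[0,0,0.03],[0,0,0.02]],"turn":[[0,0,0],[0,0,0],[0,0,0],[0,0,0],[0,0,0]],"gripper":[-1,-1,-1,-1,-1]}'
python3 -m creep '{"linear":[[0,0,0.01],[0,0,0]],"turn":[[0,0,0],[0,0,0]],"gripper":[-1,-1]}'
```

```text
clock: 10.98
eef_pos: [0.4621, -0.0752, 0.1054]
tcp_rot: [[0.987, -0.159, 0.0], [-0.159, -0.987, 0.0], [-0.0, -0.0, -1.0]]
contact_force: [-9.8, 3.1, 36.5]
grip_width: -0.0001
grasp_force: 18.3
clock: 11.22
eef_pos: [0.4621, -0.0752, 0.1055]
tcp_rot: [[0.987, -0.159, 0.001], [-0.159, -0.987, -0.0], [0.001, -0.0, -1.0]]
contact_force: [-7.9, 2.2, 31.3]
grip_width: 0.0
grasp_force: 15.6
```

It is at its stop. I release it and lift clear.

```bash
python3 -m creep '{"linear":[[0,0,-0.2],[0,0,-0.3],[0,0,-0.3],[0,0,-0.3],[0,0,0]],"turn":[[0,0,0],[0,0,0],[0,0,0],[0,0,0],[0,0,0]],"gripper":[-1,-1,-1,-1,-1]}'
python3 - <<'E'
from h import *
for c in ["wrist","scene"]:
    s=robot.snapshot(c); cv2.imwrite(f"pics/{c}4.png",s["image"])
    for n in ["rocker_press","square_top","big_top","small_top","flux","driver","nozzle"]:
        print(n,[(round(d["score"],2),w(s,d["xyz"]).round(4).tolist()) for d in robot.pinpoint(n,c)[:2]])
E
```

```text
clock: 11.85
eef_pos: [0.4647, -0.076, 0.2373]
tcp_rot: [[0.987, -0.159, 0.007], [-0.159, -0.987, -0.002], [0.008, 0.001, -1.0]]
contact_force: [0.3, -0.1, -0.5]
grip_width: 0.0002
grasp_force: 0.0
rocker_press [(0.92, [0.488, -0.0161, 0.1001])]
square_top [(0.61, [0.4818, 0.0543, 0.1004])]
big_top [(0.56, [0.461, -0.0729, 0.114]), (0.19, [0.3597, 0.0112, 0.0015])]
small_top [(0.75, [0.493, 0.1189, 0.1125])]
flux [(0.7, [0.4941, 0.2591, 0.0014])]
driver [(0.95, [0.2349, 0.261, -0.0033]), (0.94, [0.3069, -0.2154, -0.0014])]
nozzle [(0.84, [0.577, 0.1331, 0.0958])]
rocker_press [(0.78, [0.4872, -0.0163, 0.098]), (0.34, [0.4803, 0.0546, 0.1059])]
square_top [(0.59, [0.4884, 0.0547, 0.108])]
big_top [(0.94, [0.4597, -0.0769, 0.1097])]
small_top []
flux [(0.77, [0.4889, 0.2561, -0.0006])]
driver [(0.92, [0.3109, -0.2205, 0.0019]), (0.67, [0.3563, 0.0105, 0.001])]
nozzle [(0.93, [0.5742, 0.1351, 0.0872]), (0.16, [0.5084, 0.0174, 0.0032])]
```

View pics/scene4.png

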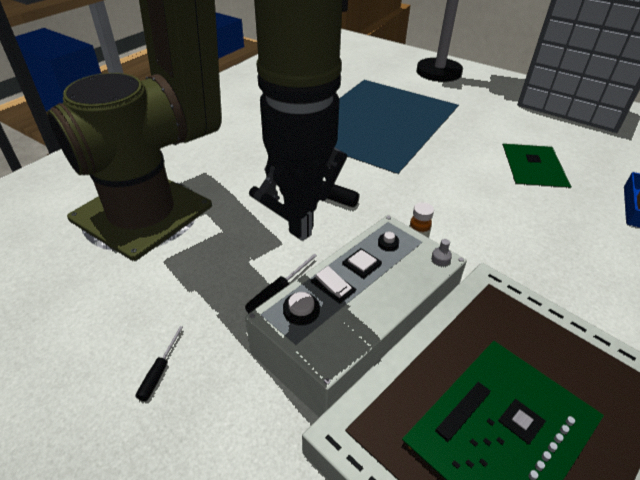

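The scene view shows the rocker (334,283) on, the square key (362,261) in and the big button (301,305) up. Nothing loose has moved, and the hand is clear at (300,230).

```bash
python3 -c "
from station import robot
print(robot.sign_off())"
```

```text
the job is handed in; nothing more can be done
None
```

I tipped the rocker on, pushed the square key in, then pressed and released the large button, in that order; the loose items look unmoved, the hand is clear, and the job is handed in (no verdict was shown).

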